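# Lock the grooved plug into the slip tank's cam-arm port

## Robot

A 6-joint arm with a two-finger parallel gripper is mounted at the origin on the work surface. World frame = base frame: x ahead of the robot, y to its left, z up, the work surface at z = 0. Lengths are in mm, angles in rad, forces in N, time in s.
With the tool pointing down it reaches from about 300 to 775 mm from the base axis. Payload 14.6 kg.
Tool frame: the origin (TCP) lies at the very end of the fingers, on their centre line; the grasp point (between the pads) lies 19 mm behind it; z points along the fingers, y is the line along which they close (so a half turn about z gives the same grasp; the last joint's range is limited). The gripper opens to 94 mm and grips with 3 to 60 N. Pads are 16 mm wide; open, the fingers measure 119 mm over their backs; the gripper's body (75 mm by 177 mm) begins 78 mm behind the grasp point.
Start: joints at [1.202, 0.3, 1.521, -0, 1.321, -0.067], TCP at [163.479, 525.132, 177.346] pointing down, gripper open.
Joint ranges: [-3.03, 3.03], [-0.79, 2.21], [0.23, 2.52], [-1.04, 4.18], [0, 3.07], [-2.55, 2.55]. Speed limits (rad/s): [2.22, 2.22, 2.57, 3.14, 3.14, 3.14].

## Interface

Orientations are given as [roll, pitch, yaw] about the fixed x, y, z axes, in that order (R = Rz(yaw) Ry(pitch) Rx(roll)).
In Python, from cell import manip gives the robot as it stands.
- The arm moves only by the tool servo_tool, never from a script. Its argument "motion" is a list that holds one entry, the list of rows, each a list of 7 numbers: the shift along the world's x, y, z as a fraction of full scale, then the turn, a rotation vector about the world's x, y, z as a fraction of full scale, then the closure, from 0 (fully open) to 1 (shut). In form: [[[x, y, z, rx, ry, rz, gripper], ...]]. A call has 1 to 10 rows; each row is the pose to reach, as a shift and turn from the pose commanded when the call began, turning the shorter way round; what a row does not reach only later rows make up. Full scale, the value 1, is 0.5 m for a shift and pi rad for a turn. A row lasts 1/10 s, in which the tool goes at most 50 mm and 8.59 degrees, less where a joint would pass 70% of its speed; a pose out of reach is approached as far as the arm can. A call with a number of a shift or a turn outside -1 to 1 is refused whole. A call with a gripper value outside its range is refused whole. The fingers move at their own pace and stop on an object; "newtons" is the grip in N (left out, the last holds). Time passes only in rows, so rows that repeat a pose let the fingers close. It gives the time, the measured TCP pose, the force, the opening and the grip force at its end, in the units of the state.
- manip.read_state(): the state, without advancing time (a new reading comes with each control period).
- manip.camera(name): name is "scene" or "side" or "wrist"; returns a dict with "frame" (420x560x3 uint8, red, green, blue), "range_z" (420x560 float32, mm along the optical axis (not along the pixel's ray), 0 where there is no reading), "vfov" (degrees; the focal length in pixels is half the picture's height over the tangent of half this angle, whatever the lens; pixels are square), "cx", "cy" (the principal point, pixels), "k1" (the pictures are not rectified: a ray, as slopes to the right and down, at radius r is drawn at 1 + k1 r^2 times it, then the intrinsics apply), "cam_to_world" (4x4, takes a point from camera to world coordinates). Camera axes: x right, y down, z forward; pixel columns grow to the right and rows downward; lengths in mm; the calibration is good to about 2 mm. A picture is of the moment at which its call begins.
- manip.sign_off(): hands the job in; it is judged then, once.
The state is a dict: "clock": time; "joints": joint angles; "qd": joint speeds; "effort": joint torques, N m; "eef_pos": TCP position; "eef_rot": TCP orientation; "wrist_force": force on the tool from outside, world axes, zero at the start; "moment": the same for the moment, N m; "finger_gap": finger opening in mm; "finger_force": force on a finger pad.
Only numpy, scipy, OpenCV 4.12 (cv2) and the standard library are available. Lean on these libraries where they do the work, as an engineer would, in place of code of your own. Each camera call takes 0.05 s, during which the arm holds its last target. There are 200 camera calls.

## Task

Close the slip tank: lift the grooved plug by its bar, set it fully down into the tank's upright port, then swing the port's two cam arms down together until both snap home. Work them in turns or both at once, but have both arms down at their half-way catch before either is pushed on home, do not force anything, and leave the pots and the plain stopper where they stand.

Things in the scene. Friction and masses are not known exactly. Their poses are not given: they have to be found in the camera images.
- tank: fixed slip tank, a white box 200 (x) x 240 (y) x 70 mm high, grey lid; origin under its centre on the table; its y axis runs along the line of the two cam arms, towards the left arm. A pipe with a metal port stands upright at its centre: 66 mm outside diameter, top (mouth) 190 mm above the table, bore 48 mm wide and 34 mm deep to a flat seat
- port_mouth (a point): centre of the port's open mouth, 190 mm above the table
- port_seat (a point): centre of the seat on the bore's floor, 34 mm below the mouth; the underside of the plug rests here when it is fully down
- plug: loose aluminium plug, 44 mm diameter, 44 mm tall, with a groove round it 14 to 26.5 mm above its chamfered underside; on top an upright grip bar 60 mm long (its x), 16 mm thick (its y), 48 to 78 mm above the underside; 0.2 to 0.4 kg; origin at the centre of the underside, z up. Stands upright on the table, right of the tank; in the port it may face any way
- plug_grip (a point): centre of the plug's grip bar, 63 mm above the plug's underside
- stopper: bystander: plain aluminium stopper, 56 mm diameter, 74 mm tall, with the same grip bar but no groove; too wide for the port; near the plug, and the two may swap places
- cam_left (a joint): left (+y of the tank) cam arm, rad: 0 = open, pointing outward 35 degrees above level; grows as it swings outward and down; 1.66 = home at its stop, 60 degrees below level. It clicks into catches: open, half way (rests at 0.78 to 0.92, near level) and home. Between them it resists (5 to 10 N at the pad) up to 0.38 and 1.28, then snaps on to the next catch; let go earlier, it springs back
- cam_right (a joint): right (-y of the tank) cam arm, the mirror image of the left one, with the same joint values
- cam_left_pin (a point): the left arm's hinge point, fixed on the tank: 32 mm from the port's axis, 187 mm above the table; the hinge axis is level, along the tank's x
- cam_right_pin (a point): the right arm's hinge point, likewise
- cam_left_pad (a point): middle of the upper (when home, outer) face of left arm's end pad, 34 mm wide and 36 mm long, where it is pushed: 92 mm from the pin along the arm and 4.5 mm above the arm's centre line; the arm is a steel bar 9 mm thick, 16 mm wide, 110 mm long from pin to end
- cam_right_pad (a point): the same on the right arm
- vase: bystander: clay pot 84 mm wide, 150 mm tall, beyond the tank
- beaker: bystander: clay pot 76 mm wide, 100 mm tall, beyond the tank
- flask: bystander: clay flask 66 mm wide, 105 mm tall with a narrow neck, on the table between the tank and the plug
Mind the look-alikes: they are no part of the job. What is shaped like the plug but orange is not meant.

How it is judged (in metres and radians):
On the way:
1. the plug stands fully down on the port's seat with both arms not yet past their half-way catch (horizontal distance between plug and port_seat below 0.005 m and z of plug in the frame of port_seat below 0.004 m and angle between plug's own z axis and vertical below 0.08 rad and value of joint each of cam_left, cam_right below 1.2 rad), for 0.2 s.
At the end, for the whole second after the job is handed in: Both cam arms are home (joint above 1.58 of 1.66 rad) and the plug is at rest, upright within 0.08 rad, within 5 mm of the port's axis and within 4 mm of the seat (value of joint each of cam_left, cam_right above 1.58 rad and horizontal distance between plug and port_seat below 0.005 m and z of plug in the frame of port_seat below 0.004 m and angle between plug's own z axis and vertical below 0.08 rad and linear speed of plug below 0.02 m/s); the robot touches nothing.
It fails at once if one arm was pushed past its last snap point (1.4 rad) while the other had not come down to its half-way catch (0.7 rad) ((value of joint cam_left above 1.4 rad and value of joint cam_right below 0.7 rad) or (value of joint cam_right above 1.4 rad and value of joint cam_left below 0.7 rad)).
It fails at once if the robot forced the tank or its arms (over 40 N) (contact force between tank and the fingers above 40 N or contact force between tank and the arm above 40 N).
It fails at once if a pot or the stopper was shifted (over 30 mm) or tipped (distance of any of vase, beaker, flask, stopper from where it was at the start of the episode above 0.03 m or angle between any of vase, beaker, flask, stopper's own z axis and vertical above 0.5 rad).
It also fails if it takes over 70 s, if anything falls off the work surface, if the arm or the gripper's body presses on something with over 40 N, if the wrist force passes 120 N, or if a joint passes its speed limit or range.

## Working session

There is one attempt and no reset: what is moved stays moved. The work goes in short steps, Python scripts to look and compute and a tool call to move; the robot and the scene stay as the last step left them, time stands still between calls to the robot, and variables do not carry over. Pictures are saved under pics/ and viewed, at most 10 in all, crops included, and the job is handed in when it is done.

Besides the shell and the picture viewer there is one more tool, called after "Emit:" as a command line: name --argument value ..., lists and objects as JSON in quotes. servo_tool: Moves the arm, as the interface text tells. Its arguments: {"type":"object","properties":{"motion":{"type":"array"},"newtons":{"type":"number"}},"required":["motion"]}

```bash
mkdir -p pics
cat > h.py <<'E'
import numpy as np, cv2
from cell import manip
def shot(n):
    c=manip.camera(n); np.save(f'pics/{n}.npy',c,allow_pickle=True); return c
def cloud(c):
    h,w=c['range_z'].shape; f=h/2/np.tan(np.radians(c['vfov'])/2)
    K=np.array([[f,0,c['cx']],[0,f,c['cy']],[0,0,1.]])
    u,v=np.meshgrid(np.arange(w),np.arange(h))
    p=cv2.undistortPoints(np.stack([u,v],-1).reshape(-1,1,2).astype(float),K,np.array([c['k1'],0,0,0.])).reshape(h,w,2)
    z=c['range_z'][...,None].astype(float)
    P=np.concatenate([p*z,z],-1)
    T=np.array(c['cam_to_world']); W=P@T[:3,:3].T+T[:3,3]
    W[c['range_z']==0]=np.nan
    return W
E
python3 - <<'E'
from h import *
a=[]
for n in ['scene','side']:
    c=shot(n); W=cloud(c); np.save(f'pics/{n}_w.npy',W); cv2.imwrite(f'pics/{n}0.png',c['frame'][...,::-1]); print(n,c['vfov'],c['k1'],np.round(c['cam_to_world'],2).tolist())
print(manip.read_state())
E
```

```text
scene 49.07055288613344 -0.0967504218227376 [[-0.45, 0.74, -0.51, 1101.54], [0.9, 0.38, -0.24, 204.12], [0.01, -0.56, -0.83, 939.45], [0.0, 0.0, 0.0, 1.0]]
side 57.23970202100863 -0.07410309290413622 [[-0.73, -0.52, 0.44, 188.81], [-0.68, 0.54, -0.49, 412.35], [0.02, -0.66, -0.75, 860.36], [0.0, 0.0, 0.0, 1.0]]
{'clock': 0.1, 'joints': array([ 1.20240075e+00,  3.00402382e-01,  1.52148760e+00, -2.95666043e-06,
        1.32067818e+00, -6.65954388e-02]), 'qd': array([ 0.00139071, -0.00148692, -0.00131295, -0.00021882, -0.00031958,
       -0.00184807]), 'effort': array([ 2.80853592e-04, -5.32635176e+01, -3.53285122e+01,  7.08958693e-02,
        2.33946566e-02, -9.16017871e-05]), 'eef_pos': array([163.394773  , 524.91287232, 176.86357823]), 'eef_rot': array([-3.14061912e+00, -6.20586189e-05,  2.83979322e+00]), 'wrist_force': array([ 0.06455749,  0.05847398, -0.62583525]), 'moment': array([-0.03379431, -0.04333943, -0.02846027]), 'finger_force': 0.0, 'finger_gap': 93.95391316292444}
```

View pics/scene0.png

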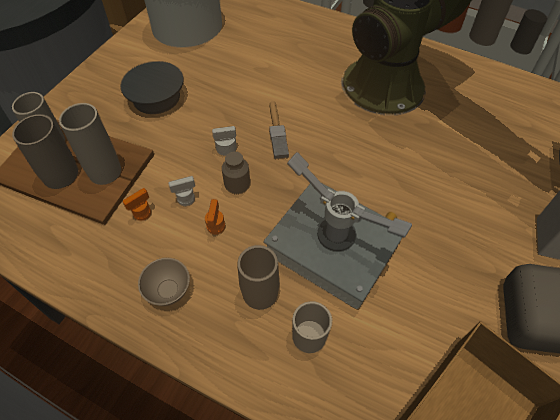

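View pics/side0.png

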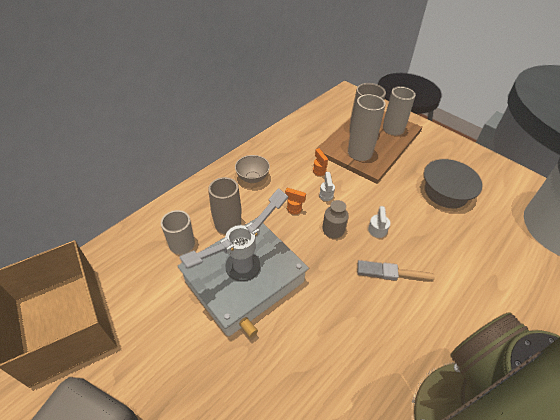

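Two metal candidates: A at scene (183,190) / side (327,187), B at scene (225,138) / side (380,222). The orange ones at scene (138,205) and (215,217) are decoys. I'll measure both and confirm with one enlarged crop.

Run:
```python
from h import *
t=[]
S=[('scene',183,190),('scene',225,138),('side',327,187),('side',380,222)]
for n,u,v in S:
    im=cv2.imread(f'pics/{n}0.png'); t.append(cv2.resize(im[v-25:v+25,u-33:u+33],(396,300),interpolation=cv2.INTER_CUBIC))
cv2.imwrite('pics/crop1.png',np.vstack([np.hstack(t[:2]),np.hstack(t[2:])]))
for n,u,v in S:
    W=np.load(f'pics/{n}_w.npy'); R=W[v-28:v+28,u-28:u+28].reshape(-1,3)
    c0=W[v,u]; R=R[np.linalg.norm(R[:,:2]-c0[:2],axis=1)<60]
    top=R[R[:,2].__gt__(50)]; zt=np.nanmax(R[:,2])
    tp=R[R[:,2]>zt-6]
    r=cv2.minAreaRect(tp[:,:2].astype(np.float32)); print(n,'zmax',zt.round(1),'toprect',np.round(r[0],1),np.round(r[1],1),r[2], cv2.boxPoints(r).round(0).tolist())
    for lo,hi in [(5,14),(14,27),(27,45),(38,48),(48,70)]:
        b=R[(R[:,2]>lo)&(R[:,2]<hi)]
        print(lo,hi,len(b),b[:,:2].min(0).round(0) if len(b) else'',b[:,:2].max(0).round(0) if len(b) else '')
# tank
for n in ['scene','side']:
    W=np.load(f'pics/{n}_w.npy').reshape(-1,3)
    u,v=(340,207) if n=='scene' else (240,240)
    c0=np.load(f'pics/{n}_w.npy')[v,u]; print('near port',c0)
    d=np.linalg.norm(W[:,:2]-c0[:2],axis=1)
    q=W[(d<60)&(abs(W[:,2]-190)<3)][:,:2]
    from scipy.optimize import least_squares
    f=least_squares(lambda p:np.clip(np.hypot(*(q-p[:2]).T)-28.5,-8,8),c0[:2],loss='soft_l1'); print(n,'port',f.x,len(q),f.cost)
    lid=W[(d<180)&(abs(W[:,2]-70)<6)]
    print('lid rect',cv2.minAreaRect(lid[:,:2].astype(np.float32)))
```

```text
scene zmax 81.2 toprect [ 627.7 -296.6] [17.9 56.3] 49.43964767456055 [[600.0, -285.0], [643.0, -322.0], [655.0, -308.0], [612.0, -271.0]]
5 14 70 [ 609. -311.] [ 670. -266.]
14 27 36 [ 616. -306.] [ 649. -276.]
27 45 123 [ 612. -309.] [ 650. -275.]
38 48 103 [ 612. -305.] [ 650. -275.]
48 70 132 [ 607. -314.] [ 653. -271.]
scene zmax 77.9 toprect [ 437.8 -294.7] [17.2 57.4] 38.90997314453125 [[413.0, -278.0], [449.0, -322.0], [463.0, -312.0], [426.0, -267.0]]
5 14 37 [ 423. -320.] [ 467. -267.]
14 27 68 [ 430. -314.] [ 466. -267.]
27 45 193 [ 422. -318.] [ 465. -265.]
38 48 134 [ 422. -318.] [ 465. -264.]
48 70 136 [ 421. -316.] [ 460. -267.]
side zmax 81.7 toprect [ 622.8 -294.6] [14.  58.7] 44.96675109863281 [[597.0, -279.0], [639.0, -320.0], [649.0, -310.0], [607.0, -269.0]]
5 14 50 [ 601. -308.] [ 644. -243.]
14 27 21 [ 605. -294.] [ 637. -274.]
27 45 94 [ 601. -317.] [ 646. -273.]
38 48 65 [ 601. -317.] [ 646. -272.]
48 70 42 [ 600. -303.] [ 642. -270.]
side zmax 75.9 toprect [ 434.6 -291.6] [15.9 60.4] 37.75762176513672 [[410.0, -273.0], [447.0, -320.0], [459.0, -311.0], [422.0, -263.0]]
5 14 36 [ 406. -296.] [ 456. -243.]
14 27 63 [ 407. -298.] [ 456. -264.]
27 45 173 [ 406. -319.] [ 460. -264.]
38 48 108 [ 406. -319.] [ 459. -264.]
48 70 66 [ 411. -310.] [ 456. -264.]
near port [578.58028308  78.58773228 155.79137393]
scene port [593.69897511  85.89648643] 344 836.4839325922998
lid rect ((621.5487670898438, 80.84581756591797), (247.50497436523438, 269.518798828125), 82.07536315917969)
near port [602.31086889  75.75731367 154.20936782]
side port [588.59150505  87.39284164] 270 647.2651398218472
lid rect ((631.354736328125, 80.46569061279297), (248.74435424804688, 293.2019348144531), 82.24213409423828)
```

View pics/crop1.png

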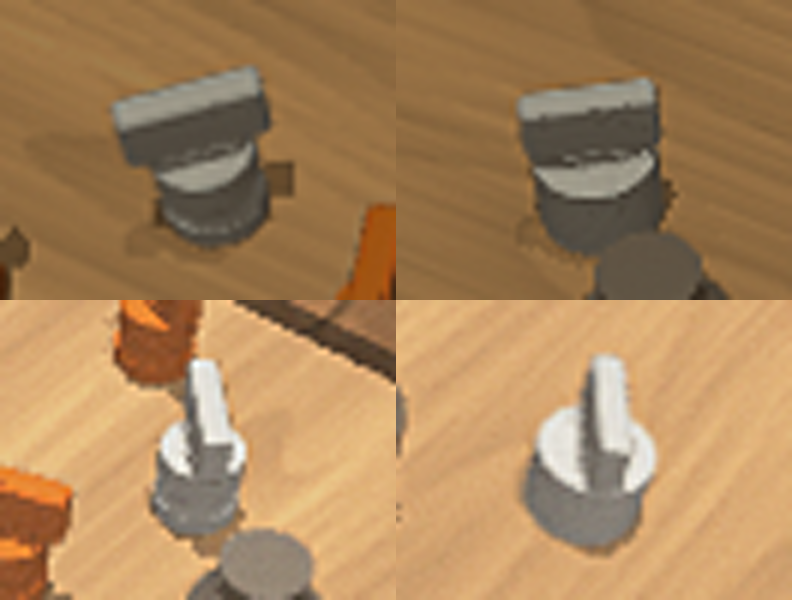

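A is the plug: it has a visible groove, it is narrower, and its top is at about 79–81 mm, against 76–78 mm for B. B is the wide plain stopper. The plug bar centre is near (625,-295), with the bar at about -42°. I'll move above it.

Emit:
servo_tool --motion '[[[0,0,0.15,0,0,0,0],[0.05,-0.1,0.3,0,0,0,0],[0.1,-0.2,0.34,0,0,-0.03,0],[0.15,-0.3,0.34,0,0,-0.05,0],[0.2,-0.4,0.34,0,0,-0.07,0],[0.25,-0.5,0.34,0,0,-0.09,0],[0.3,-0.6,0.34,0,0,-0.11,0],[0.35,-0.7,0.34,0,0,-0.137,0],[0.4,-0.8,0.34,0,0,-0.137,0],[0.45,-0.85,0.34,0,0,-0.137,0]]]'

```text
clock: 1.1
eef_pos: [349.4, 161.6, 346.4]
eef_rot: [3.141, 0.0, 2.41]
wrist_force: [1.2, 0.8, 0.2]
finger_gap: 94.0
finger_force: 0.0
```

Run:
```python
from h import *
from scipy.optimize import least_squares
for n in ['scene','side']:
    W=np.load(f'pics/{n}_w.npy').reshape(-1,3); c=np.array([591,87.])
    d=W[:,:2]-c; r=np.hypot(*d.T)
    q=W[(r<45)&(abs(W[:,2]-190)<2.5)&(r>20)][:,:2]
    # annulus 24..33: penalise points outside it
    def e(p):
        s=np.hypot(*(q-p).T); return np.clip(np.maximum(24-s,0)+np.maximum(s-33,0),0,6)
    f=least_squares(lambda p:e(p),c,diff_step=1e-3); print(n,'port',f.x.round(1),f.cost,len(q))
    c=f.x; d=W[:,:2]-c; r=np.hypot(*d.T)
    m=(r>55)&(r<140)&(W[:,2]>196)&(W[:,2]<265)
    a=W[m]; ang=np.degrees(np.arctan2(d[m][:,1],d[m][:,0]))
    for s in (1,-1):
        k=(ang*s>0); print(len(a[k]),'angle',np.median(ang[k]).round(1),'rmax',np.percentile(r[m][k],98).round(0),'z',a[k][:,2].min().round(0),a[k][:,2].max().round(0))
        b=a[k]; pc=b[np.hypot(*(b[:,:2]-c).T)>90]; print('pad centroid',pc.mean(0).round(1))
print(manip.read_state()['eef_pos'])
```

```text
scene port [594.2  87.3] 406.82829283575086 306
508 angle 81.4 rmax 135.0 z 196.0 223.0
pad centroid [610.9 201.3 214.7]
486 angle -96.7 rmax 123.0 z 197.0 257.0
pad centroid [581.  -19.2 242.6]
side port [588.3  88.2] 301.1142253586183 236
409 angle 83.2 rmax 135.0 z 196.0 222.0
pad centroid [602.7 203.1 213.8]
386 angle -98.3 rmax 122.0 z 199.0 254.0
pad centroid [573.6 -17.5 242.1]
[349.42544124 161.5640467  346.36222503]
```

Emit:
servo_tool --motion '[[[0.1,-0.17,0,0,0,0,0],[0.2,-0.33,0,0,0,0,0],[0.3,-0.5,0,0,0,0,0],[0.4,-0.66,0,0,0,0,0],[0.5,-0.83,-0.1,0,0,0,0],[0.55,-0.913,-0.19,0,0,0,0],[0.55,-0.913,-0.19,0,0,0,0],[0.55,-0.913,-0.19,0,0,0,0],[0.55,-0.913,-0.19,0,0,0,0],[0.55,-0.913,-0.19,0,0,0,0]]]'

```text
clock: 2.1
eef_pos: [601.9, -256.6, 263.6]
eef_rot: [-3.141, -0.001, 2.409]
wrist_force: [0.9, 0.7, 0.6]
finger_gap: 94.5
finger_force: 0.0
```

Run:
```python
from h import *
c=shot('wrist'); W=cloud(c); np.save('pics/wrist_w.npy',W); cv2.imwrite('pics/wrist1.png',c['frame'][...,::-1])
s=manip.read_state(); print(s['eef_pos'],s['qd'].round(3)); print(np.round(c['cam_to_world'],2).tolist())
R=W.reshape(-1,3); d=np.hypot(R[:,0]-625,R[:,1]+295)
tp=R[(d<60)&(R[:,2]>70)&(R[:,2]<90)]; print(len(tp),cv2.minAreaRect(tp[:,:2].astype(np.float32)),np.median(tp[:,2]))
```

```text
[ 602.66947331 -261.52931353  256.9054203 ] [ 0.039 -0.08   0.194 -0.    -0.002  0.076]
[[0.67, 0.72, 0.2, 543.38], [0.74, -0.64, -0.18, -204.62], [0.0, 0.27, -0.96, 470.61], [0.0, 0.0, 0.0, 1.0]]
586 ((626.6992797851562, -295.2193603515625), (15.878073692321777, 59.97397994995117), 45.394203186035156) 77.21221617964312
```

View pics/wrist1.png

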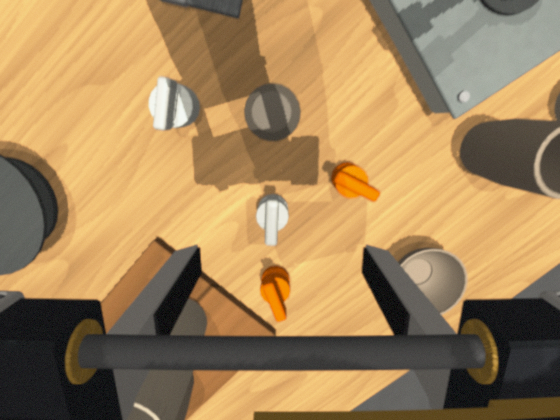

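The wrist view shows the plug at (272,218), with the stopper at (170,103), the flask at (271,110) and the orange decoys at (355,182) and (276,288). The bar measures 60 x 16 mm with its top at 77 mm, as given. I'll check the clearances.

Run:
```python
from h import *
c=shot('wrist'); W=cloud(c); s=manip.read_state(); print(s['eef_pos'],s['eef_rot'][2],s['qd'].round(3))
R=W.reshape(-1,3); d=np.hypot(R[:,0]-625,R[:,1]+295)
tp=R[(d<60)&(R[:,2]>70)&(R[:,2]<90)]; r=cv2.minAreaRect(tp[:,:2].astype(np.float32)); print(r)
for n,A in [('w',R),('scene',np.load('pics/scene_w.npy').reshape(-1,3)),('side',np.load('pics/side_w.npy').reshape(-1,3))]:
    v=A[:,:2]-np.array(r[0]); a=np.radians(45); ey=v@[np.cos(a),np.sin(a)]; ex=v@[np.sin(a),-np.cos(a)]
    m=(A[:,2]>20)&(abs(ex)<20)&(abs(ey)<80)&(abs(ey)>28)&(A[:,2]<100); print(n,'fingers',m.sum(),np.sort(abs(ey[m]))[:3], np.sign(ey[m]).mean() if m.any() else '')
    m=(A[:,2]>125)&(abs(ex)<75)&(abs(ey)<120)&(A[:,2]<200); print(n,'body',m.sum(), (ex[m].min(),ex[m].max(),ey[m].min(),ey[m].max(),A[m][:,2].max()) if m.any() else '')
```

```text
[ 601.37855477 -258.65525272  257.89264096] 2.4057676747313907 [ 0.057 -0.122  0.073  0.012  0.01   0.042]
((626.3954467773438, -295.0081481933594), (15.95080280303955, 59.356964111328125), 46.527828216552734)
w fingers 0 [] 
w body 0 
scene fingers 0 [] 
scene body 0 
side fingers 0 [] 
side body 0
```

Emit:
servo_tool --motion '[[[0.049,-0.072,-0.05,0,0,-0.014,0.45],[0.049,-0.072,-0.13,0,0,-0.014,0.45],[0.049,-0.072,-0.2,0,0,-0.014,0.45],[0.049,-0.072,-0.27,0,0,-0.014,0.45],[0.049,-0.072,-0.27,0,0,-0.014,0.45],[0.049,-0.072,-0.27,0,0,-0.014,0.45],[0.049,-0.072,-0.27,0,0,-0.014,0.45]]]'

```text
clock: 2.9
eef_pos: [626.7, -291.1, 132.6]
eef_rot: [3.14, 0.004, 2.366]
wrist_force: [-0.5, -0.0, -0.3]
finger_gap: 51.8
finger_force: 0.0
```

Run:
```python
from h import *
for i in range(2):
    c=shot('wrist'); W=cloud(c); s=manip.read_state(); print(s['eef_pos'],s['eef_rot'],s['qd'].round(3),s['finger_gap'])
    R=W.reshape(-1,3); d=np.hypot(R[:,0]-626,R[:,1]+295)
    tp=R[(d<60)&(R[:,2]>70)&(R[:,2]<90)]; r=cv2.minAreaRect(tp[:,:2].astype(np.float32)); print(r,len(tp))
```

```text
[ 626.68242048 -291.06363911  132.45304288] [3.14053578 0.0035329  2.3656083 ] [-0.001  0.005  0.009  0.002 -0.006 -0.   ] 51.272171715268435
((625.9867553710938, -294.9361877441406), (15.886898040771484, 58.77565002441406), 45.84476852416992) 1327
[ 626.54179107 -291.05864423  132.07104859] [3.14063361e+00 3.11486117e-03 2.36550376e+00] [-0.002  0.008  0.009 -0.001 -0.008  0.001] 51.54257190432133
((625.9871826171875, -294.99786376953125), (15.843661308288574, 58.900611877441406), 45.834754943847656) 1314
```

Emit:
servo_tool --motion '[[[-0.001,-0.008,-0.05,0,0,0,0.45],[-0.001,-0.008,-0.1,0,0,0,0.45],[-0.001,-0.008,-0.15,0,0,0,0.45],[-0.001,-0.008,-0.176,0,0,0,0.45],[-0.001,-0.008,-0.176,0,0,0,0.45],[-0.001,-0.008,-0.176,0,0,0,0.9],[-0.001,-0.008,-0.176,0,0,0,0.9],[-0.001,-0.008,-0.176,0,0,0,0.9],[-0.001,-0.008,-0.176,0,0,0,0.9],[-0.001,-0.008,-0.176,0,0,0,0.9]]]' --newtons 35

```text
clock: 4.0
eef_pos: [625.5, -294.9, 42.1]
eef_rot: [3.141, 0.0, 2.365]
wrist_force: [0.8, 1.1, 2.7]
finger_gap: 15.6
finger_force: 35.0
```

Emit:
servo_tool --motion '[[[0,0,0.05,0,0,0,0.9],[0,0,0.14,0,0,0,0.9],[0,0,0.23,0,0,0,0.9],[0,0,0.32,0,0,0,0.9],[0,0,0.41,0,0,-0.03,0.9],[0,0,0.5,0,0,-0.07,0.9],[0,0,0.58,0,0,-0.11,0.9],[-0.01,0.03,0.616,0,0,-0.15,0.9],[-0.02,0.1,0.616,0,0,-0.19,0.9],[-0.03,0.2,0.616,0,0,-0.23,0.9]]]'

```text
clock: 5.0
eef_pos: [609.8, -195.5, 348.8]
eef_rot: [-3.141, -0.0, 1.635]
wrist_force: [0.9, 0.4, -4.2]
finger_gap: 15.7
finger_force: 35.0
```

Emit:
servo_tool --motion '[[[-0.01,0.08,0,0,0,-0.03,0.9],[-0.02,0.17,0,0,0,-0.063,0.9],[-0.03,0.26,0,0,0,-0.063,0.9],[-0.04,0.35,0,0,0,-0.063,0.9],[-0.056,0.44,0,0,0,-0.063,0.9],[-0.056,0.44,0,0,0,-0.063,0.9],[-0.056,0.44,0,0,0,-0.063,0.9],[-0.056,0.44,0,0,0,-0.063,0.9]]]'

```text
clock: 5.8
eef_pos: [582.4, 24.2, 349.4]
eef_rot: [-3.141, 0.0, 1.444]
wrist_force: [0.7, -0.1, -4.5]
finger_gap: 15.3
finger_force: 35.0
```

Run:
```python
from h import *
from scipy.optimize import minimize
for i in range(2):
    c=shot('wrist'); W=cloud(c)
s=manip.read_state(); print(s['eef_pos'],s['eef_rot'],s['qd'].round(3))
np.save('pics/wrist_w.npy',W); cv2.imwrite('pics/wrist2.png',c['frame'][...,::-1])
R=W.reshape(-1,3); c0=np.array([591,88.]); r=np.hypot(*(R[:,:2]-c0).T)
q=R[(r<50)&(abs(R[:,2]-190)<4)&(r>15)]; print(len(q),np.median(q[:,2]))
# bore pixel centroid: inside-bore vs rim annulus
def e(p):
    s=np.hypot(*(q[:,:2]-p).T); return (np.clip(np.maximum(24-s,0)+np.maximum(s-33,0),0,6)**2).sum()
print(minimize(e,c0,method='Nelder-Mead').x, e(minimize(e,c0,method='Nelder-Mead').x))
(x,y),rad=cv2.minEnclosingCircle(q[r[(r<50)&(abs(R[:,2]-190)<4)&(r>15)]<35][:,:2].astype(np.float32)); print(x,y,rad)
d=R[:,:2]-c0
for s_ in (1,-1):
    m=(r>50)&(r<150)&(R[:,2]>192)&(R[:,2]<265)&(d[:,1]*s_>0); a=R[m]
    if len(a)>20: print('arm',len(a),a.mean(0).round(1),a[:,2].min(),a[:,2].max(),r[m].max())
```

```text
[582.46454473  23.8225     349.35808015] [-3.14103915e+00  1.86784894e-04  1.44342348e+00] [-0.002 -0.    -0.002  0.001 -0.002  0.001]
1478 189.8860130975414
[592.64705907  87.49960045] 4161.03111694457
591.0236206054688 87.98678588867188 34.966796875
arm 1874 [604.1 179.8 208.8] 194.01101799717594 218.23497675751605 121.54654618954501
arm 223 [584.8  31.4 208.4] 202.4664843156246 214.6108103747731 64.9655851737944
```

View pics/wrist2.png

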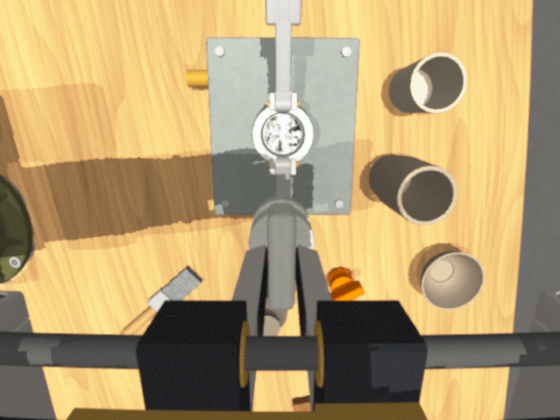

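```bash
cat >> h.py <<'E'
def plane(c,uv,z):
    f=c['range_z'].shape[0]/2/np.tan(np.radians(c['vfov'])/2)
    K=np.array([[f,0,c['cx']],[0,f,c['cy']],[0,0,1.]])
    p=cv2.undistortPoints(np.asarray(uv,float).reshape(-1,1,2),K,np.array([c['k1'],0,0,0.])).reshape(-1,2)
    T=np.array(c['cam_to_world']); d=np.c_[p,np.ones(len(p))]@T[:3,:3].T
    return T[:3,3]+d*((z-T[2,3])/d[:,2])[:,None]
E
python3 - <<'E'
from h import *
c=np.load('pics/wrist.npy',allow_pickle=True).item(); W=cloud(c)
m=(W[...,2]<183)|np.isnan(W[...,2])
n,l,st,ce=cv2.connectedComponentsWithStats(m.astype(np.uint8),connectivity=4)
k=l[133,282]; print(st[k])
cn=max(cv2.findContours((l==k).astype(np.uint8),cv2.RETR_EXTERNAL,cv2.CHAIN_APPROX_NONE)[0],key=len)
X=plane(c,cn,190)[:,:2]; 
A=np.c_[2*X,np.ones(len(X))]; s=np.linalg.lstsq(A,(X**2).sum(1),rcond=None)[0]; print('bore',s[:2],np.sqrt(s[2]+s[:2]@s[:2]),cv2.minEnclosingCircle(X.astype(np.float32)))
# arm axis left: points of bar, and its slope
R=W.reshape(-1,3); d=R[:,:2]-s[:2]; r=np.hypot(*d.T)
a=R[(r>45)&(r<125)&(R[:,2]>192)&(R[:,2]<260)&(d[:,1]>0)]
mid=a-a.mean(0); v=np.linalg.svd(mid,full_matrices=False)[2][0]; v*=np.sign(v[1]); print('left dir',v,np.degrees(np.arctan2(v[1],v[0])),'elev',np.degrees(np.arcsin(v[2])))
for n in ['scene','side']:
    R=np.load(f'pics/{n}_w.npy').reshape(-1,3); d=R[:,:2]-s[:2]; r=np.hypot(*d.T)
    for sg in (1,-1):
        a=R[(r>50)&(r<125)&(R[:,2]>194)&(R[:,2]<265)&(d[:,1]*sg>0)]
        v=np.linalg.svd(a-a.mean(0),full_matrices=False)[2][0]; v*=np.sign(v[1])*sg; print(n,sg,np.degrees(np.arctan2(v[1],v[0])).round(1),'elev',np.degrees(np.arcsin(v[2])).round(1))
E
```

```text
[ 261  112   44   44 1504]
bore [592.23409235  86.29301457] 22.759773999678664 ((592.2142333984375, 86.07351684570312), 23.4769229888916)
left dir [0.11611889 0.95520491 0.27221314] 83.06888327018547 elev 15.796003835062983
scene 1 81.0 elev 16.2
scene -1 -97.4 elev 35.3
side 1 82.1 elev 15.5
side -1 -97.4 elev 35.6
```

Emit:
servo_tool --motion '[[[0.01,0.06,0,0,0,0,0.9],[0.019,0.126,0,0,0,0,0.9],[0.019,0.126,-0.07,0,0,0,0.9],[0.019,0.126,-0.14,0,0,0,0.9],[0.019,0.126,-0.208,0,0,0,0.9],[0.019,0.126,-0.208,0,0,0,0.9],[0.019,0.126,-0.208,0,0,0,0.9],[0.019,0.126,-0.208,0,0,0,0.9]]]'

```text
clock: 6.7
eef_pos: [592.7, 87.6, 248.0]
eef_rot: [3.138, -0.001, 1.444]
wrist_force: [-0.3, -0.4, -3.5]
finger_gap: 15.7
finger_force: 35.0
```

Run:
```python
from h import *
for n in ['side','scene']:
    c=shot(n); s=manip.read_state()
    u,v=(240,225) if n=='side' else (342,195)
    cv2.imwrite(f'pics/a_{n}.png',cv2.resize(c['frame'][v-40:v+40,u-50:u+50,::-1],(400,320),interpolation=cv2.INTER_CUBIC))
cv2.imwrite('pics/a.png',np.hstack([cv2.imread('pics/a_side.png'),cv2.imread('pics/a_scene.png')]))
print(s['eef_pos'],s['eef_rot'],s['wrist_force'])
```

```text
[592.47820954  87.77095415 247.57707106] [ 3.13884995e+00 -5.91413575e-04  1.44461986e+00] [-0.39429824  1.15195302 -3.95053818]
```

View pics/a.png

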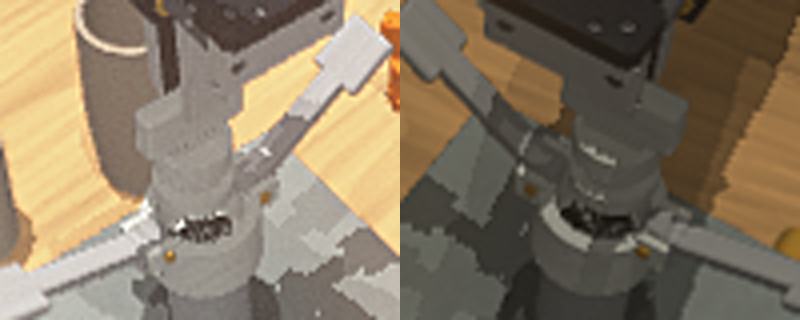

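The view shows the plug hanging over the mouth, side crop (190,185) over (205,225), and it looks aligned. I'll lower it slowly while watching the force.

Emit:
servo_tool --motion '[[[-0.001,-0.001,-0.008,0,0,0,0.9],[-0.001,-0.001,-0.016,0,0,0,0.9],[-0.001,-0.001,-0.024,0,0,0,0.9],[-0.001,-0.001,-0.032,0,0,0,0.9],[-0.001,-0.001,-0.04,0,0,0,0.9],[-0.001,-0.001,-0.04,0,0,0,0.9]]]'

```text
clock: 7.4
eef_pos: [591.3, 87.1, 225.2]
eef_rot: [-3.141, 0.001, 1.445]
wrist_force: [1.2, -3.2, -4.3]
finger_gap: 15.4
finger_force: 35.0
```

Emit:
servo_tool --motion '[[[0,-0.001,-0.008,0,0,0,0.9],[0,-0.001,-0.016,0,0,0,0.9],[0,-0.001,-0.024,0,0,0,0.9],[0,-0.001,-0.032,0,0,0,0.9],[0,-0.001,-0.038,0,0,0,0.9],[0,-0.001,-0.038,0,0,0,0.9]]]'

```text
clock: 8.0
eef_pos: [591.2, 86.9, 206.0]
eef_rot: [-3.141, 0.0, 1.445]
wrist_force: [0.9, -2.0, -5.0]
finger_gap: 15.6
finger_force: 35.0
```

Emit:
servo_tool --motion '[[[0,-0.001,-0.006,0,0,0,0.9],[0,-0.001,-0.012,0,0,0,0.9],[0,-0.001,-0.015,0,0,0,0.9],[0,-0.001,-0.015,0,0,0,0.9]]]'

```text
clock: 8.4
eef_pos: [591.2, 86.5, 198.8]
eef_rot: [-3.141, -0.0, 1.445]
wrist_force: [-0.3, -1.1, -5.1]
finger_gap: 15.2
finger_force: 35.0
```

Emit:
servo_tool --motion '[[[0,0,-0.002,0,0,0,0.9],[0,0,-0.004,0,0,0,0.9],[0,0,-0.004,0,0,0,0.9]]]'

```text
clock: 8.7
eef_pos: [591.6, 86.7, 198.4]
eef_rot: [3.14, -0.001, 1.445]
wrist_force: [-2.4, -0.1, 5.3]
finger_gap: 15.7
finger_force: 35.0
```

It is seated: the TCP is at 198.4 against 198 expected, with contact force. Releasing.

Emit:
servo_tool --motion '[[[0,0,0,0,0,0,0.6],[0,0,0,0,0,0,0.6],[0,0,0,0,0,0,0.6],[0,0,0,0,0,0,0.6],[0,0,0.08,0,0,0,0.6],[0,0,0.16,0,0,0,0.6],[0,0,0.2,0,0,0,0.6],[0,0,0.2,0,0,0,1],[0,0,0.2,0,0,0,1],[0,0,0.2,0,0,0,1]]]'

```text
clock: 9.7
eef_pos: [591.0, 86.4, 295.4]
eef_rot: [-3.139, 0.001, 1.445]
wrist_force: [0.2, -0.2, -0.5]
finger_gap: 17.1
finger_force: 0.0
```

```bash
cat >> h.py <<'E'
def arms():
    c0=np.array([591.5,87.]); 
    for n in ['scene','side']:
        W=cloud(shot(n)); R=W.reshape(-1,3); d=R[:,:2]-c0; u=np.array([np.cos(np.radians(82.4)),np.sin(np.radians(82.4))])
        a=d@u; l=abs(d@[u[1],-u[0]])
        for sg,nm in ((1,'L'),(-1,'R')):
            q=R[(a*sg>50)&(a*sg<145)&(l<9)&(R[:,2]>78)&(R[:,2]<262)]; 
            if len(q)<20: print(n,nm,len(q)); continue
            x=(q[:,:2]-c0)@u*sg-32; z=q[:,2]-187
            e=np.degrees(np.median(np.arctan2(z,x)-np.arcsin(np.clip(4.5/np.hypot(x,z),-1,1)))); print(n,nm,len(q),'elev',e.round(1),'joint~',np.radians(35-e).round(2))
        k=R[(np.hypot(*d.T)<36)&(R[:,2]>225)&(R[:,2]<250)]
        if len(k): print('bar top',np.percentile(k[:,2],[50,95]),k.mean(0), cv2.minAreaRect(k[:,:2].astype(np.float32)))
    s=manip.read_state(); print(s['clock'],s['eef_pos'],s['eef_rot'],s['wrist_force'])
E
python3 -c "
from h import *
arms()"
```

```text
scene L 349 elev 15.8 joint~ 0.33
scene R 336 elev 33.8 joint~ 0.02
bar top [232.66755971 235.11955389] [594.4376992   87.45611576 232.06536871] ((592.5361328125, 86.40272521972656), (60.32036590576172, 17.439258575439453), 83.10834503173828)
side L 266 elev 15.2 joint~ 0.35
side R 262 elev 33.7 joint~ 0.02
bar top [232.44053161 234.76478711] [586.65216506  89.3740624  231.70271593] ((587.9046020507812, 88.23605346679688), (58.47822189331055, 16.495487213134766), 83.74420166015625)
9.8 [591.0605742   86.39729617 295.80277403] [-3.13953552e+00  4.38480425e-04  1.44493356e+00] [ 0.45646832 -0.11484518  0.09675646]
```

Emit:
servo_tool --motion '[[[0.016,0.1,0,0,0,0,1],[0.033,0.19,0,0,0,0,1],[0.033,0.238,-0.04,0,0,0,1],[0.033,0.238,-0.1,0,0,0,1],[0.033,0.238,-0.13,0,0,0,1],[0.033,0.238,-0.145,0,0,0,1],[0.033,0.238,-0.145,0,0,0,1]]]' --newtons 20

```text
clock: 10.5
eef_pos: [607.6, 205.3, 223.6]
eef_rot: [-3.14, 0.001, 1.445]
wrist_force: [-0.0, 0.2, -0.0]
finger_gap: 0.5
finger_force: 0.0
```

Emit:
servo_tool --motion '[[[0,0.001,-0.01,0,0,0,1],[0,0.002,-0.02,0,0,0,1],[0,0.003,-0.03,0,0,0,1],[0,0.004,-0.038,0,0,0,1]]]'

```text
clock: 10.9
eef_pos: [607.8, 207.4, 205.4]
eef_rot: [3.142, 0.0, 1.445]
wrist_force: [0.4, 0.3, -0.1]
finger_gap: 0.0
finger_force: 0.0
```

```bash
python3 -c "
from h import *
arms()"
```

```text
scene L 208 elev 15.6 joint~ 0.34
scene R 336 elev 33.8 joint~ 0.02
bar top [232.78857882 235.26766655] [594.49354576  87.42102263 232.02728773] ((592.9301147460938, 86.50572204589844), (60.35292053222656, 16.55830955505371), 81.67261505126953)
side L 187 elev 14.8 joint~ 0.35
side R 3
bar top [232.48267917 234.68206899] [586.57235474  89.80867434 231.70762559] ((588.27392578125, 88.11112976074219), (57.12704849243164, 17.18658447265625), 82.74856567382812)
11.0 [607.66149666 207.42653569 205.02850804] [-3.14080388e+00  3.27117028e-04  1.44498896e+00] [-0.12230534 -0.81649478 -0.39603127]
```

Run:
```python
from h import *
t=[]
for n,u,v in [('side',215,235),('scene',365,205)]:
    c=np.load(f'pics/{n}.npy',allow_pickle=True).item()
    t.append(cv2.resize(c['frame'][v-60:v+60,u-60:u+60,::-1],(400,400),interpolation=cv2.INTER_CUBIC))
cv2.imwrite('pics/b.png',np.hstack(t))
```

```text
(no output)
```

View pics/b.png

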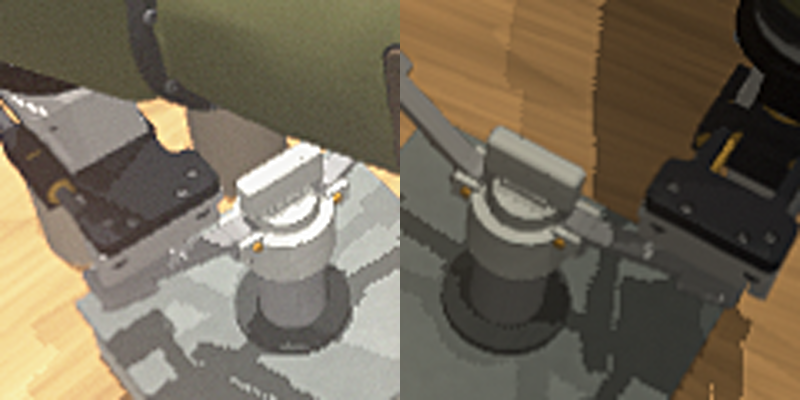

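The left arm appears to have dropped to its half-way catch. I'll lift over to the right arm and re-measure.

Emit:
servo_tool --motion '[[[0,0,0.08,0,0,0,1],[0,0,0.16,0,0,0,1],[0,-0.03,0.21,0,0,0,1],[-0.013,-0.12,0.21,0,0,0,1],[-0.025,-0.21,0.21,0,0,0,1],[-0.037,-0.3,0.21,0,0,0,1],[-0.05,-0.39,0.21,0,0,0,1],[-0.06,-0.45,0.21,0,0,0,1],[-0.06,-0.45,0.17,0,0,0,1],[-0.06,-0.45,0.17,0,0,0,1]]]'

```text
clock: 12.0
eef_pos: [577.1, -18.3, 288.9]
eef_rot: [-3.139, 0.0, 1.443]
wrist_force: [0.3, -0.5, -0.2]
finger_gap: 0.4
finger_force: 0.0
```

```bash
python3 -c "
from h import *
arms()"
```

```text
scene L 352 elev 15.7 joint~ 0.34
scene R 325 elev 34.0 joint~ 0.02
bar top [232.82692827 235.30687459] [594.54258721  87.73718293 232.18711163] ((593.041015625, 86.7433853149414), (60.14285659790039, 17.443113327026367), 85.61337280273438)
side L 267 elev 15.2 joint~ 0.35
side R 246 elev 33.7 joint~ 0.02
bar top [232.55354531 234.61171905] [586.75188907  89.11227472 231.8981988 ] ((587.43994140625, 88.10482788085938), (58.59048843383789, 17.2474422454834), 82.38705444335938)
12.1 [577.84249936 -17.2393791  291.09971839] [-3.14139421e+00 -4.81557897e-05  1.44523896e+00] [-0.51193357 -0.06312598  0.35970463]
```

The left arm still reads about 0.34 with no contact force, which is puzzling. I'll press the right arm gently and see how it responds.

Emit:
servo_tool --motion '[[[0,0,-0.03,0,0,0,1],[0,0,-0.06,0,0,0,1],[0,0,-0.076,0,0,0,1],[0,0,-0.082,0,0,0,1],[0,0,-0.09,0,0,0,1],[0,0,-0.096,0,0,0,1]]]'

```text
clock: 12.7
eef_pos: [578.1, -17.4, 243.1]
eef_rot: [3.141, -0.0, 1.445]
wrist_force: [0.9, -0.0, 0.2]
finger_gap: 0.6
finger_force: 0.0
```

Run:
```python
from h import *
arms()
t=[]
for n,u,v in [('side',240,235),('scene',345,200)]:
    c=np.load(f'pics/{n}.npy',allow_pickle=True).item()
    t.append(cv2.resize(c['frame'][v-75:v+75,u-75:u+75,::-1],(400,400),interpolation=cv2.INTER_CUBIC))
cv2.imwrite('pics/c.png',np.hstack(t))
```

```text
scene L 343 elev 15.7 joint~ 0.34
scene R 332 elev 33.8 joint~ 0.02
bar top [232.74957003 235.46145134] [594.45251646  87.56577291 232.09753316] ((592.3414916992188, 86.92056274414062), (59.90419006347656, 17.27534294128418), 82.79611206054688)
side L 259 elev 15.1 joint~ 0.35
side R 254 elev 33.9 joint~ 0.02
bar top [232.42854391 234.88732774] [586.69977274  89.39729691 231.70186814] ((588.0270385742188, 88.25511932373047), (57.9908332824707, 16.723176956176758), 81.73458862304688)
12.8 [577.85855422 -17.51246998 242.66567121] [-3.14157185e+00 -9.62233807e-06  1.44501383e+00] [-0.37958982  0.70406304 -0.37224073]
```

View pics/c.png

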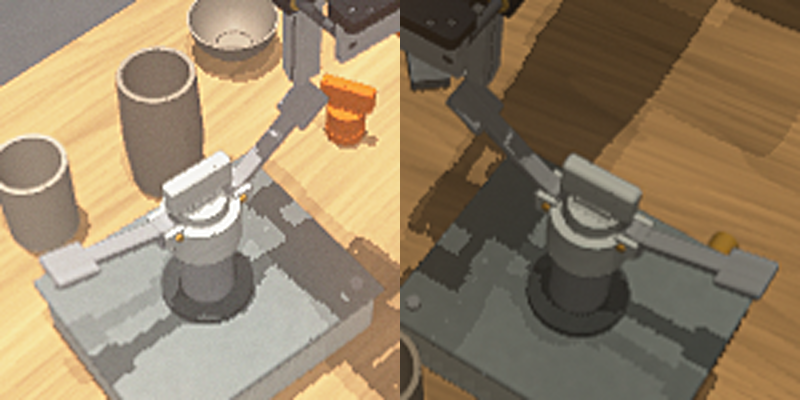

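Emit:
servo_tool --motion '[[[0,0,-0.006,0,0,0,1],[0,0,-0.012,0,0,0,1],[0,0,-0.018,0,0,0,1],[0,0,-0.018,0,0,0,1]]]'

```text
clock: 13.2
eef_pos: [577.7, -17.6, 233.1]
eef_rot: [-3.141, 0.0, 1.445]
wrist_force: [-0.1, -0.6, 0.6]
finger_gap: 0.4
finger_force: 0.0
```

Run:
```python
from h import *
arms()
for n in ['scene','side']:
    W=cloud(np.load(f'pics/{n}.npy',allow_pickle=True).item()).reshape(-1,3)
    d=W[:,:2]-[591.5,87]; u=np.array([.132,.991]); a=-d@u; l=d@[u[1],-u[0]]
    for z in range(200,330,8):
        m=(abs(W[:,2]-z)<4)&(a>70)&(a<150)&(abs(l)<50); 
        if m.sum()>2: print(n,z,m.sum(),'a',a[m].min().round(),a[m].max().round(),'l',l[m].min().round(),l[m].max().round())
```

```text
scene L 355 elev 15.7 joint~ 0.34
scene R 301 elev 33.8 joint~ 0.02
bar top [232.62170799 235.33305081] [594.43509683  87.36610146 232.04059076] ((592.3119506835938, 86.59906005859375), (59.696533203125, 17.72499656677246), 80.56198120117188)
side L 265 elev 15.2 joint~ 0.35
side R 228 elev 33.7 joint~ 0.02
bar top [232.49677901 234.81873076] [586.5518076   89.64912798 231.71484079] ((588.7010498046875, 87.91776275634766), (58.24100112915039, 17.725494384765625), 83.42465209960938)
13.3 [577.83346877 -17.58558497 233.64573785] [-3.14148949e+00  1.02296334e-05  1.44486942e+00] [0.12797831 0.01918015 0.49272441]
scene 216 28 a 71.0 83.0 l -6.0 11.0
scene 224 52 a 73.0 93.0 l -8.0 10.0
scene 232 74 a 83.0 104.0 l -14.0 19.0
scene 240 108 a 93.0 119.0 l -15.0 20.0
scene 248 82 a 105.0 124.0 l -4.0 19.0
scene 256 5 a 118.0 123.0 l 3.0 15.0
scene 264 7 a 97.0 99.0 l -9.0 5.0
scene 272 32 a 96.0 111.0 l -9.0 14.0
scene 280 34 a 97.0 110.0 l -14.0 15.0
scene 288 35 a 97.0 110.0 l -12.0 14.0
scene 296 38 a 96.0 110.0 l -10.0 14.0
scene 304 33 a 96.0 110.0 l -8.0 15.0
scene 312 32 a 96.0 106.0 l -13.0 14.0
scene 320 29 a 96.0 101.0 l -12.0 15.0
scene 328 12 a 97.0 98.0 l -4.0 14.0
side 216 19 a 70.0 86.0 l -10.0 5.0
side 224 51 a 73.0 91.0 l -11.0 6.0
side 232 57 a 84.0 101.0 l -19.0 15.0
side 240 89 a 93.0 112.0 l -19.0 14.0
side 248 66 a 104.0 124.0 l -20.0 3.0
side 256 4 a 119.0 121.0 l -15.0 -4.0
side 264 11 a 97.0 99.0 l -10.0 6.0
side 272 29 a 96.0 115.0 l -14.0 9.0
side 280 36 a 96.0 115.0 l -15.0 9.0
side 288 36 a 96.0 114.0 l -15.0 10.0
side 296 38 a 96.0 114.0 l -15.0 10.0
side 304 41 a 95.0 116.0 l -15.0 10.0
side 312 43 a 96.0 116.0 l -15.0 9.0
side 320 40 a 96.0 116.0 l -16.0 10.0
side 328 30 a 97.0 110.0 l -16.0 10.0
```

The depth clouds put the closed fingertip at about z 262 while the TCP reads 233, so the visible tip sits about 28 mm higher than the TCP frame suggests. That explains the lack of contact. I'll continue down in small steps, watching the force.

Emit:
servo_tool --motion '[[[0,0,-0.006,0,0,0,1],[0,0,-0.012,0,0,0,1],[0,0,-0.018,0,0,0,1],[0,0,-0.024,0,0,0,1],[0,0,-0.024,0,0,0,1]]]'

```text
clock: 13.8
eef_pos: [577.9, -17.5, 221.5]
eef_rot: [-3.142, -0.0, 1.445]
wrist_force: [-0.2, 0.4, 1.2]
finger_gap: 0.7
finger_force: 0.6
```

Emit:
servo_tool --motion '[[[0,0,-0.006,0,0,0,1],[0,0,-0.012,0,0,0,1],[0,0,-0.012,0,0,0,1]]]'

```text
clock: 14.1
eef_pos: [578.2, -17.6, 216.1]
eef_rot: [3.14, -0.0, 1.445]
wrist_force: [0.3, -0.1, 3.7]
finger_gap: 0.5
finger_force: 1.9
```

```bash
cat >> h.py <<'E'
def tip(sg):
    s=manip.read_state(); u=np.array([.132,.991]); tt=s['eef_pos'][:2]-[591.5,87]
    print('tcp r',(tt@u*sg).round(1),'lat',(tt@[u[1],-u[0]]).round(1),'z',s['eef_pos'][2].round(1),'F',s['wrist_force'].round(1))
    for n in ['scene','side']:
        W=cloud(np.load(f'pics/{n}.npy',allow_pickle=True).item()).reshape(-1,3)
        d=W[:,:2]-[591.5,87]; a=sg*d@u; l=d@[u[1],-u[0]]
        for z in range(96,330,6):
            m=(abs(W[:,2]-z)<3)&(a>40)&(a<160)&(abs(l)<25)
            if m.sum()>2: print(n,z,m.sum(),'a',a[m].min().round(),a[m].max().round())
E
python3 -c "
from h import *
arms();tip(-1)"
```

```text
scene L 362 elev 15.7 joint~ 0.34
scene R 276 elev 31.4 joint~ 0.06
bar top [232.91284437 235.25832549] [594.55485016  87.45180453 232.09580579] ((592.8856811523438, 86.75101470947266), (60.87746047973633, 18.11030387878418), 80.79973602294922)
side L 271 elev 15.1 joint~ 0.35
side R 217 elev 31.3 joint~ 0.06
bar top [232.48265909 234.8581869 ] [586.6967237   89.3890843  231.83840881] ((588.403564453125, 87.93465423583984), (58.44941711425781, 17.645957946777344), 81.67375183105469)
14.2 [578.16412181 -17.56761893 216.12001081] [ 3.14030578e+00 -7.50795615e-05  1.44493333e+00] [1.12963095 0.603431   3.59602343]
tcp r 105.4 lat 0.6 z 216.1 F [1.1 0.6 3.6]
scene 180 5 a 41.0 48.0
scene 192 15 a 40.0 52.0
scene 198 40 a 40.0 63.0
scene 204 49 a 44.0 69.0
scene 210 49 a 54.0 82.0
scene 216 45 a 65.0 89.0
scene 222 43 a 73.0 93.0
scene 228 50 a 82.0 102.0
scene 234 75 a 91.0 111.0
scene 240 43 a 99.0 124.0
scene 246 23 a 97.0 127.0
scene 252 15 a 97.0 108.0
scene 258 20 a 97.0 109.0
scene 264 24 a 96.0 109.0
scene 270 22 a 96.0 108.0
scene 276 27 a 96.0 110.0
scene 282 24 a 97.0 109.0
scene 288 25 a 96.0 108.0
scene 294 25 a 97.0 104.0
scene 300 19 a 96.0 103.0
scene 306 15 a 97.0 101.0
scene 312 5 a 97.0 98.0
side 180 4 a 41.0 49.0
side 192 9 a 41.0 45.0
side 198 32 a 40.0 57.0
side 204 39 a 47.0 69.0
side 210 36 a 55.0 74.0
side 216 38 a 66.0 89.0
side 222 39 a 72.0 95.0
side 228 40 a 83.0 101.0
side 234 68 a 94.0 115.0
side 240 32 a 104.0 123.0
side 246 31 a 97.0 124.0
side 252 17 a 96.0 112.0
side 258 26 a 96.0 116.0
side 264 28 a 96.0 116.0
side 270 27 a 97.0 114.0
side 276 25 a 97.0 115.0
side 282 30 a 96.0 115.0
side 288 28 a 96.0 114.0
side 294 25 a 97.0 115.0
side 300 33 a 96.0 114.0
side 306 22 a 96.0 111.0
side 312 20 a 97.0 108.0
side 318 18 a 96.0 115.0
side 324 6 a 96.0 114.0
```

Contact is confirmed at 3.7 N, with the arm at 0.06 rad and the real tip about 26 mm above the TCP reading. Continuing to the half-way snap.

Emit:
servo_tool --motion '[[[0,-0.002,-0.01,0,0,0,1],[0,-0.004,-0.02,0,0,0,1],[-0.001,-0.006,-0.03,0,0,0,1],[-0.001,-0.008,-0.038,0,0,0,1],[-0.001,-0.009,-0.046,0,0,0,1],[-0.001,-0.01,-0.054,0,0,0,1],[-0.002,-0.011,-0.062,0,0,0,1]]]'

```text
clock: 14.9
eef_pos: [577.1, -23.4, 184.8]
eef_rot: [3.141, 0.0, 1.445]
wrist_force: [0.8, -0.8, 2.5]
finger_gap: 0.6
finger_force: 0.9
```

```bash
python3 -c "
from h import *
arms()"
```

```text
scene L 349 elev 15.7 joint~ 0.34
scene R 293 elev 13.0 joint~ 0.38
bar top [232.64609432 235.50254121] [594.4794685   87.58225938 232.01956738] ((592.4524536132812, 86.39517211914062), (61.08096694946289, 17.840438842773438), 81.18970489501953)
side L 270 elev 15.1 joint~ 0.35
side R 247 elev 12.3 joint~ 0.4
bar top [232.44436016 234.46128779] [586.59691015  89.26106855 231.67154767] ((587.9822998046875, 88.30874633789062), (58.542083740234375, 16.896873474121094), 82.1550064086914)
15.0 [576.42971025 -23.09054504 183.87959406] [-3.14016813e+00  2.77080168e-06  1.44483639e+00] [-0.18201019  0.93130641 -0.37638049]
```

Emit:
servo_tool --motion '[[[0,-0.002,-0.008,0,0,0,1],[0,-0.003,-0.016,0,0,0,1],[0,-0.003,-0.02,0,0,0,1],[0,-0.003,-0.02,0,0,0,1]]]'

```text
clock: 15.4
eef_pos: [576.6, -24.5, 174.1]
eef_rot: [-3.141, -0.0, 1.445]
wrist_force: [0.5, 0.2, 0.4]
finger_gap: 0.3
finger_force: 0.0
```

```bash
python3 -c "
from h import *
arms();tip(-1)" | cut -c1-90
```

```text
scene L 360 elev 15.7 joint~ 0.34
scene R 354 elev -13.7 joint~ 0.85
bar top [232.92692726 235.41429803] [594.53354511  87.3208276  232.18829779] ((592.3605346
side L 259 elev 15.0 joint~ 0.35
side R 281 elev -13.7 joint~ 0.85
bar top [232.34713226 234.9556185 ] [586.82678131  89.43681295 231.64304781] ((588.0104370
15.5 [576.85832961 -24.54336277 174.65370227] [-3.14154281e+00 -2.52666637e-06  1.44495012
tcp r 112.5 lat 0.2 z 174.7 F [-0.3 -0.1  0.6]
scene 162 19 a 117.0 141.0
scene 168 144 a 77.0 139.0
scene 174 108 a 62.0 123.0
scene 180 87 a 41.0 99.0
scene 186 77 a 40.0 75.0
scene 192 19 a 40.0 46.0
scene 204 4 a 104.0 106.0
scene 210 13 a 104.0 112.0
scene 216 20 a 104.0 116.0
scene 222 20 a 103.0 117.0
scene 228 24 a 103.0 117.0
scene 234 23 a 104.0 117.0
scene 240 23 a 103.0 114.0
scene 246 20 a 104.0 114.0
scene 252 20 a 104.0 112.0
scene 258 17 a 103.0 109.0
scene 264 12 a 104.0 106.0
scene 276 3 a 110.0 115.0
scene 282 4 a 109.0 113.0
scene 300 17 a 99.0 125.0
scene 306 50 a 80.0 136.0
scene 312 55 a 80.0 131.0
scene 318 69 a 79.0 129.0
scene 324 208 a 79.0 147.0
side 162 18 a 109.0 139.0
side 168 116 a 81.0 139.0
side 174 76 a 41.0 121.0
side 180 63 a 40.0 97.0
side 186 52 a 40.0 67.0
side 192 12 a 40.0 45.0
side 204 5 a 104.0 106.0
side 210 14 a 103.0 123.0
side 216 22 a 104.0 123.0
side 222 22 a 104.0 123.0
side 228 29 a 103.0 122.0
side 234 25 a 103.0 123.0
side 240 27 a 102.0 121.0
side 246 27 a 103.0 121.0
side 252 25 a 104.0 121.0
side 258 28 a 103.0 121.0
side 264 21 a 103.0 114.0
side 270 13 a 104.0 123.0
side 276 13 a 102.0 122.0
side 282 5 a 104.0 120.0
side 300 5 a 83.0 110.0
side 306 28 a 79.0 107.0
side 312 31 a 79.0 101.0
side 318 44 a 79.0 99.0
side 324 138 a 79.0 97.0
```

The right arm is at its half-way catch (0.85). Now the left one.

Emit:
servo_tool --motion '[[[0,0,0.08,0,0,0,1],[0,0.02,0.14,0,0,0,1],[0.015,0.11,0.15,0,0,0,1],[0.027,0.2,0.15,0,0,0,1],[0.039,0.29,0.15,0,0,0,1],[0.05,0.38,0.15,0,0,0,1],[0.059,0.446,0.12,0,0,0,1],[0.059,0.446,0.06,0,0,0,1],[0.059,0.446,0.04,0,0,0,1],[0.059,0.446,0.04,0,0,0,1]]]'

```text
clock: 16.5
eef_pos: [605.8, 197.9, 193.5]
eef_rot: [-3.139, 0.001, 1.445]
wrist_force: [-0.4, -0.6, 1.8]
finger_gap: 0.3
finger_force: 0.0
```

Emit:
servo_tool --motion '[[[0,0,-0.008,0,0,0,1],[0,0,-0.016,0,0,0,1],[0,0,-0.024,0,0,0,1],[0,0.001,-0.032,0,0,0,1],[0,0.002,-0.04,0,0,0,1],[0,0.002,-0.04,0,0,0,1]]]'

```text
clock: 17.1
eef_pos: [606.1, 199.4, 173.9]
eef_rot: [-3.14, 0.0, 1.445]
wrist_force: [0.1, -0.5, 0.4]
finger_gap: 0.7
finger_force: 0.0
```

```bash
python3 -c "
from h import *
arms()" | cut -c1-90
```

```text
scene L 227 elev -17.4 joint~ 0.91
scene R 273 elev -14.1 joint~ 0.86
bar top [232.78425092 235.36349829] [594.40331394  87.30643062 232.07180544] ((592.6004638
side L 160 elev -14.5 joint~ 0.86
side R 1
bar top [232.48078303 234.89404244] [587.3676572   97.19078266 231.63629324] ((589.4772949
17.2 [606.32625263 199.40533004 174.57287431] [-3.14140172e+00  1.17025192e-04  1.44493653
```

Both arms are at half-way (left about 0.88, right 0.86), so I'm now pushing the left one home along its arc.

Emit:
servo_tool --motion '[[[0.003,0.025,-0.02,0,0,0,1],[0.004,0.032,-0.045,0,0,0,1],[0.004,0.032,-0.058,0,0,0,1],[0.004,0.03,-0.066,0,0,0,1],[0.004,0.027,-0.076,0,0,0,1],[0.003,0.024,-0.086,0,0,0,1],[0.002,0.021,-0.096,0,0,0,1],[0.002,0.018,-0.106,0,0,0,1]]]'

```text
clock: 18.0
eef_pos: [607.8, 208.8, 122.7]
eef_rot: [3.139, -0.002, 1.445]
wrist_force: [-1.7, 4.0, 8.3]
finger_gap: 0.3
finger_force: 5.0
```

Emit:
servo_tool --motion '[[[-0.001,-0.005,-0.01,0,0,0,1],[-0.001,-0.01,-0.021,0,0,0,1],[-0.002,-0.016,-0.032,0,0,0,1],[-0.003,-0.023,-0.041,0,0,0,1],[-0.004,-0.03,-0.05,0,0,0,1],[-0.004,-0.03,-0.05,0,0,0,1]]]'

```text
clock: 18.6
eef_pos: [605.0, 192.6, 95.7]
eef_rot: [-3.14, 0.001, 1.444]
wrist_force: [0.1, -0.7, -1.0]
finger_gap: 0.4
finger_force: 0.0
```

```bash
python3 -c "
from h import *
arms()" | cut -c1-90
```

```text
scene L 114 elev 27.6 joint~ 0.13
scene R 282 elev -14.1 joint~ 0.86
bar top [232.80430634 235.1953343 ] [594.52049924  87.40419679 232.08717255] ((592.7335205
side L 77 elev 26.3 joint~ 0.15
side R 0
18.7 [605.38580521 193.25280757  96.59627253] [-3.14148173e+00  1.03305078e-04  1.44462600
```

Emit:
servo_tool --motion '[[[0.001,0.01,0.08,0,0,0,1],[0.001,0.01,0.17,0,0,0,1],[0.001,0.01,0.26,0,0,0,1],[0,-0.03,0.31,0,0,0,1],[-0.012,-0.12,0.31,0,0,0,1],[-0.024,-0.21,0.31,0,0,0,1],[-0.036,-0.3,0.31,0,0,0,1],[-0.048,-0.39,0.31,0,0,0,1],[-0.062,-0.47,0.28,0,0,0,1],[-0.062,-0.47,0.2,0,0,0,1]]]'

```text
clock: 19.7
eef_pos: [575.3, -45.8, 199.6]
eef_rot: [3.135, 0.001, 1.441]
wrist_force: [0.8, 0.4, 0.7]
finger_gap: 0.7
finger_force: 0.0
```

```bash
python3 -c "
from h import *
arms();tip(1)" | cut -c1-90
```

```text
scene L 178 elev -61.4 joint~ 1.68
scene R 328 elev -13.8 joint~ 0.85
bar top [232.69440333 235.37214748] [594.49137628  87.37312101 232.07891123] ((592.4469604
side L 157 elev -61.3 joint~ 1.68
side R 258 elev -14.0 joint~ 0.85
bar top [232.49585578 234.67483456] [586.69753205  89.33302174 231.68745874] ((588.4100341
19.8 [572.39092247 -42.18543066 192.70405192] [-3.13473539e+00 -1.12352743e-04  1.44322320
tcp r -130.5 lat -1.9 z 192.7 F [ 0.5 -0.1 -1.4]
scene 96 16 a 80.0 87.0
scene 102 27 a 79.0 87.0
scene 108 32 a 75.0 84.0
scene 114 31 a 69.0 81.0
scene 120 45 a 65.0 77.0
scene 126 31 a 59.0 73.0
scene 132 17 a 58.0 69.0
scene 138 21 a 56.0 67.0
scene 144 24 a 52.0 62.0
scene 150 18 a 49.0 59.0
scene 156 21 a 46.0 56.0
scene 162 23 a 42.0 52.0
scene 168 18 a 40.0 49.0
scene 174 18 a 40.0 47.0
scene 180 11 a 40.0 42.0
scene 186 5 a 40.0 42.0
scene 192 6 a 40.0 41.0
side 96 23 a 77.0 89.0
side 102 31 a 74.0 88.0
side 108 26 a 77.0 84.0
side 114 34 a 70.0 81.0
side 120 46 a 66.0 78.0
side 126 21 a 63.0 74.0
side 132 19 a 59.0 70.0
side 138 18 a 56.0 67.0
side 144 22 a 52.0 63.0
side 150 14 a 50.0 58.0
side 156 22 a 46.0 55.0
side 162 16 a 43.0 53.0
side 168 21 a 41.0 49.0
side 174 14 a 41.0 45.0
side 180 13 a 40.0 44.0
side 186 6 a 40.0 42.0
side 192 7 a 40.0 42.0
```

The left arm is home (about 1.66). Now the right one.

Emit:
servo_tool --motion '[[[0,0,-0.04,0,0,0,1],[0,0,-0.08,0,0,0,1],[0,0,-0.102,0,0,0,1],[0,0.003,-0.112,0,0,0,1],[0,0.006,-0.122,0,0,0,1],[0.001,0.009,-0.132,0,0,0,1],[0.001,0.012,-0.142,0,0,0,1],[0.002,0.015,-0.15,0,0,0,1]]]'

```text
clock: 20.6
eef_pos: [575.7, -34.0, 123.0]
eef_rot: [3.14, 0.0, 1.445]
wrist_force: [-6.4, -3.4, 8.8]
finger_gap: 0.1
finger_force: 4.6
```

Emit:
servo_tool --motion '[[[0.001,0.005,-0.01,0,0,0,1],[0.001,0.01,-0.021,0,0,0,1],[0.002,0.016,-0.032,0,0,0,1],[0.003,0.023,-0.041,0,0,0,1],[0.004,0.03,-0.05,0,0,0,1],[0.004,0.03,-0.05,0,0,0,1]]]'

```text
clock: 21.2
eef_pos: [577.2, -18.5, 96.0]
eef_rot: [-3.141, -0.0, 1.445]
wrist_force: [-0.5, -0.1, 0.1]
finger_gap: 0.4
finger_force: 0.0
```

Emit:
servo_tool --motion '[[[0,-0.02,0.06,0,0,0,1],[0,-0.02,0.15,0,0,0,1],[0,-0.02,0.24,0,0,0,1],[0,-0.08,0.32,0,0,0,1],[0,-0.15,0.36,0,0,0,1],[0,-0.15,0.36,0,0,0,1],[0,-0.15,0.36,0,0,0,1]]]'

```text
clock: 21.9
eef_pos: [577.2, -94.4, 276.4]
eef_rot: [-3.142, -0.0, 1.444]
wrist_force: [0.8, 0.6, -1.0]
finger_gap: 0.7
finger_force: 0.0
```

```bash
python3 -c "
from h import *
arms()
P=np.load('pics/scene_w.npy'); Q=cloud(np.load('pics/scene.npy',allow_pickle=True).item())
for u,v,n in [(225,138,'stopper'),(236,160,'flask'),(258,290,'vase'),(311,340,'beaker')]:
    print(n,np.nanmedian(np.linalg.norm((P-Q)[v-8:v+8,u-8:u+8],axis=-1)).round(1))
"
```

```text
scene L 176 elev -61.4 joint~ 1.68
scene R 75 elev -59.2 joint~ 1.64
bar top [232.84324189 235.36693141] [594.51605026  87.19092259 232.06458179] ((591.9189453125, 86.61093139648438), (60.07255935668945, 17.65791893005371), 83.32714080810547)
side L 160 elev -61.3 joint~ 1.68
side R 24 elev -59.4 joint~ 1.65
bar top [232.41268777 234.77771581] [586.84982006  89.29765569 231.76841538] ((588.4730834960938, 88.07652282714844), (59.20446014404297, 16.8480167388916), 83.05947875976562)
22.0 [577.09153525 -93.27026576 275.54300341] [-3.13983128e+00 -3.64356782e-04  1.44543244e+00] [-0.24512445 -0.08961225 -1.33827238]
stopper 2.1
flask 2.1
vase 1.5
beaker 1.5
```

Both arms are home, the plug is seated, the pots and stopper are unmoved, and the robot is clear.

```bash
python3 -c "
from h import *
print(manip.sign_off())"
```

```text
the job is handed in; nothing more can be done
None
```

The slip tank is closed and handed in at about 22 s of the 70 s allowed: my last camera check showed the plug on its seat, both cam arms home at about 1.65 rad, and the pots and stopper unmoved, but sign-off returned no verdict.

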